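# Tighten the red battery terminal with the forked key

## Task

Take the yellow-handled forked key out of its grey cup, set it over the bar of the screw on the red terminal block and turn that screw clockwise (seen from above) until it reaches its stop. Then stand the key upright in its cup again and let go of it. Leave the screw of the black terminal block as it is.

Things in the scene. Friction and masses are not known exactly. Their poses are not given: they have to be found in the camera images.
- key: forked key standing loose in the cup, 110 mm tall, 160 g. Origin: centre of the fork's underside; z up. Yellow flat handle 64 to 110 mm above the origin, 60 mm along x, 14 mm thick along y: grip across the 14 mm. Round shank below. Fork at the foot: two prongs 40 mm long in x, 8 mm thick, 34 mm over both in y; the slot between them is 18 mm wide, runs along x, open at both ends, 20 mm deep
- key_cup_floor (a point): centre of the inner floor of the round grey cup, fixed to the bench, that holds the key; floor 6 mm above the bench, rim 30 mm above it, 62 mm wide inside, 74 mm over the rim, foot 84 mm. The key stands on this floor at any yaw with about 5 mm of play
- red_screw_head (a point): top centre of the captive steel screw's bar on the red block (84 x 66 mm, fixed), about 50 mm above the bench, on the screw's upright axis; turns with it. Bar: 40 mm long in x, 8 mm thick in y, 15 mm high on a dark 46 mm disc. The key's slot goes over it, key x along bar x, either way round; prongs on the disc = key origin 15 mm below this point. The key turns 15 degrees before it drives
- red_screw (a joint): angle of the red block's screw, rad, growing clockwise seen from above; starts between 0 and 0.2 (slack), hard stop at 1.1 (tight). It stays where it is left, turns with about 0.06 N m and does not rise or sink
- black_screw (a joint): angle of the same kind of screw on the black block, 12 cm or more from the red one, same sense and range; starts between 0 and 0.2 and is to stay there

How it is judged:
By the outcome, as a careful person would: the job done as asked, in the order asked, and still so for the second after the job is handed in, with the robot touching nothing.
It also fails if it takes over 43 s, if anything falls off the work surface, if the arm or the gripper's body presses on something with over 40 N, if the wrist force passes 120 N, or if a joint passes its speed limit or range.

## Robot

A 6-joint arm with a two-finger parallel gripper is mounted at the origin on a cart in front of the work surface, level with it; the furniture and walls round the work are solid. World frame = base frame: x ahead of the robot, y to its left, z up, the work surface at z = 0. Lengths are in mm, angles in rad, forces in N, time in s.
With the tool pointing down it reaches from about 300 to 775 mm from the base axis. Payload 14.6 kg.
Tool frame: the origin (TCP) lies between the finger pads; the fingertips stand 19 mm ahead of it and the grasp point (between the pads) is the TCP (manip.tcp_to_tips is the distance from the TCP to the fingertips, in mm); x points along the fingers, z is the direction in which the jaws open and shut, and the axes are right-handed (so a half turn about x gives the same grasp; the last joint's range is limited). The gripper opens to 94 mm and grips with 3 to 60 N. Pads are 16 mm wide; open, the fingers measure 119 mm over their backs; the gripper's body (75 mm by 177 mm) begins 78 mm behind the grasp point.
Start: joints at [1.179, 0.3, 1.521, -0, 1.321, -0.067], TCP at [175.513, 521.234, 224.446] pointing down, gripper open.
Joint ranges: [-3.03, 3.03], [-0.79, 2.21], [0.23, 2.52], [-1.04, 4.18], [0, 3.07], [-2.55, 2.55]. Speed limits (rad/s): [2.22, 2.22, 2.57, 3.14, 3.14, 3.14].

## Interface

Orientations are given as [roll, pitch, yaw] about the fixed x, y, z axes, in that order (R = Rz(yaw) Ry(pitch) Rx(roll)).
In Python, from cell import manip gives the robot as it stands.
- The arm moves only by the tool jog_arm, never from a script. Its argument "moves" is a list that holds one entry, the list of rows, each a list of 6 numbers: the shift along the world's x, y, z in mm, then the turn, a rotation vector about the world's x, y, z in degrees. In form: [[[dx, dy, dz, wx, wy, wz], ...]]. A call has 1 to 5 rows; each row shifts and turns the pose as measured when the row begins; what a row does not reach is not made up. A row lasts 1/10 s, in which the tool goes at most 50 mm and 8.59 degrees, less where a joint would pass 70% of its speed; a pose out of reach is approached as far as the arm can. A call is refused whole if a number of a shift passes 50 or a number of a turn 8.59, either way. A call with a gripper value outside its range is refused whole. "gripper" is the opening, from -1 (shut) to 1 (fully open), set as the call begins (left out, the last holds). The fingers move at their own pace and stop on an object; "squeeze" is the grip in N (left out, the last holds). Time passes only in rows, so rows that do not move let the fingers close. It gives the time, the measured TCP pose, the force and the opening at its end, in the units of the state.
- manip.read_state(): the state, without advancing time (a new reading comes with each control period).
- manip.camera(name): name is "scene" or "side" or "wrist"; returns (picture, depth): 384x512x3 uint8, blue, green, red; 384x512 float32, mm along the optical axis (not along the pixel's ray), 0 where there is no reading.
- manip.camera_params(name): a dict with "fx", "fy", "cx", "cy" (pixels), "rvec" (rotation vector, rad) and "tvec" (3), from world to camera coordinates, as OpenCV has them. Camera axes: x right, y down, z forward; pixel columns grow to the right and rows downward; lengths in mm; the calibration is good to about 2 mm. The wrist camera is an equidistant fisheye: a pixel r from the principal point sees the ray r / f radians off the axis. A picture is of the moment at which its call begins: read the wrist's pose just before it. camera_params takes no time and is no camera call; for the wrist camera it gives the pose at the moment of the call.
- manip.sign_off(): hands the job in, once; it reports no verdict.
The state is a dict: "clock": time; "joints": joint angles; "qd": joint speeds; "effort": joint torques, N m; "eef_pos": TCP position; "eef_rot": TCP orientation; "wrist_force": force on the tool from outside, world axes, zero at the start; "moment": the same for the moment, N m; "finger_gap": finger opening in mm.
Only numpy, scipy, OpenCV 4.12 (cv2) and the standard library are available. Lean on these libraries where they do the work, as an engineer would, in place of code of your own. Each camera call takes 0.05 s, during which the arm holds its last target. There are 200 camera calls.

## Working session

There is one attempt and no reset: what is moved stays moved. The work goes in short steps, Python scripts to look and compute and a tool call to move; the robot and the scene stay as the last step left them, time stands still between calls to the robot, and variables do not carry over. Pictures are saved under pics/ and viewed, about 8 in all and at most 12, crops included, and the job is handed in when it is done.

Besides the shell and the picture viewer there is one more tool, called after ">>>" by a JSON object that holds its "api" and its "payload", one argument or row to a line. jog_arm: Moves the arm, as the interface text tells. Its arguments: {"type":"object","properties":{"moves":{"type":"array","items":{"type":"array","items":{"type":"array","items":{"type":"number"}}}},"gripper":{"type":"number"},"squeeze":{"type":"number"}},"required":["moves"]}

```bash
mkdir -p pics
cat > h.py <<'E'
import numpy as np, cv2
from cell import manip
def snap(n,f):
    p=manip.camera_params(n); im,d=manip.camera(n); cv2.imwrite(f'pics/{f}.png',im); np.savez(f'pics/{f}.npz',d=d,im=im,**{k:np.array(v) for k,v in p.items()}); return im,d,p
def world(f,u,v,fish=False,z=None):
    a=np.load(f'pics/{f}.npz'); R=cv2.Rodrigues(a['rvec'])[0]; t=a['tvec'].reshape(3)
    x=(np.asarray(u,float)-a['cx'])/a['fx']; y=(np.asarray(v,float)-a['cy'])/a['fy']
    if fish:
        r=np.hypot(x,y)+1e-12; x,y=x*np.tan(r)/r,y*np.tan(r)/r
    ray=np.stack([x,y,np.ones_like(x)],-1)
    if z is not None:
        o=-R.T@t; w=ray@R; return o+w*((z-o[2])/w[...,2])[...,None]
    d=a['d'][np.asarray(v,int),np.asarray(u,int)]
    return (ray*d[...,None]-t)@R
E
python3 - <<'E'
from h import *
a=snap('scene','s1')[0];b=snap('side','d1')[0];c=snap('wrist','w1')[0]
cv2.imwrite('pics/all.png',cv2.resize(np.vstack([np.hstack([a,b]),np.hstack([c,c*0])]),(800,600),interpolation=cv2.INTER_AREA))
s=manip.read_state();print(s)
for n in('scene','side','wrist'):print(manip.camera_params(n))
E
```

```text
{'clock': 0.15, 'joints': array([ 1.17941178e+00,  3.00331729e-01,  1.52141772e+00, -4.04930240e-07,
        1.32073475e+00, -6.66070668e-02]), 'qd': array([-0.00063825, -0.00199982, -0.00263747,  0.00042868,  0.00036174,
        0.00054304]), 'effort': array([-4.43454628e-04, -5.31947815e+01, -3.52826107e+01,  7.08094938e-02,
        2.35032511e-02, -4.43212400e-05]), 'eef_pos': array([175.43978836, 521.07363702, 224.03189063]), 'eef_rot': array([ 3.07542555,  1.56990478, -1.96174081]), 'wrist_force': array([-0.90668834,  0.63623617, -0.5894364 ]), 'moment': array([-0.02294248,  0.00076465, -0.00369866]), 'finger_gap': 94.26525054169515}
{'fx': 364.01179507105115, 'fy': 364.01179507105115, 'cx': 253.4638404064455, 'cy': 197.19775577163432, 'rvec': array([ 2.06015866, -0.79345824,  0.39963856]), 'tvec': array([-380.42056142,  246.74997908,  619.32244607])}
{'fx': 410.8940773603632, 'fy': 410.8940773603632, 'cx': 255.23161637459847, 'cy': 189.3146333519001, 'rvec': array([ 2.00079136, -0.04665755,  0.03337448]), 'tvec': array([-496.624153  ,   77.73618119,  879.23758631])}
{'fx': 297.3186396354542, 'fy': 297.3186396354542, 'cx': 253.33027398051047, 'cy': 194.668175850234, 'rvec': array([-2.36435379, -1.70064232, -0.23008927]), 'tvec': array([-549.59345835,  -28.81366893,  390.29633324])}
```

View pics/all.png

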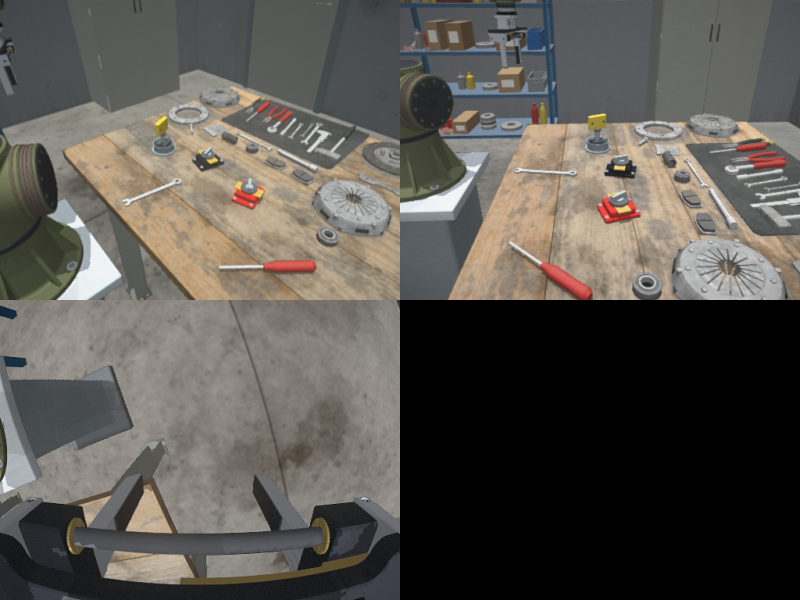

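The scene and side views show the key in its cup (scene ~(206,160), side ~(252,160)), the black block, and the red block (scene ~(319,243), side ~(279,262)). The wrist camera sees only the floor. I'll enlarge the first two.

Run:
```python
from h import *
a=cv2.imread('pics/s1.png');b=cv2.imread('pics/d1.png')
def c(i,x,y,w,h,k):return cv2.resize(i[y:y+h,x:x+w],None,fx=k,fy=k,interpolation=cv2.INTER_CUBIC)
o=np.vstack([np.hstack([c(a,180,140,60,60,5),c(a,285,215,80,60,5)]),np.hstack([c(b,230,140,60,60,5),c(b,245,230,80,60,5)])])
cv2.imwrite('pics/crop1.png',o)
# depth clouds by colour
for f,i in(('s1',a),('d1',b)):
    h=cv2.cvtColor(i,cv2.COLOR_BGR2HSV)
    for n,box in(('s1key',(190,140,40,40)),('s1red',(290,215,70,60)),('d1key',(235,140,40,30)),('d1red',(245,235,75,60))):
        if n[:2]!=f:continue
        x,y,w,hh=box;m=np.zeros(h.shape[:2],np.uint8);m[y:y+hh,x:x+w]=255
        k=cv2.inRange(h,(20,150,80),(35,255,255)) if 'key' in n else (cv2.inRange(h,(0,150,80),(8,255,255))|cv2.inRange(h,(172,150,80),(180,255,255)))
        v,u=np.nonzero(k&m);p=world(f,u,v);print(n,len(u),np.median(p,0).round(),np.percentile(p,[3,97],axis=0).round(),u.min(),u.max(),v.min(),v.max())
for f,u,v in(('s1',319,243),('d1',279,256)):print(world(f,np.array([u]),np.array([v])))
```

```text
s1key 227 [491. 156. 102.] [[470. 147.  76.]
 [519. 173. 116.]] 199 213 150 173
s1red 464 [ 504. -197.   18.] [[ 486. -222.    6.]
 [ 557. -165.   27.]] 296 338 232 266
d1key 326 [494. 156.  95.] [[470. 147.  74.]
 [522. 169. 113.]] 241 262 146 165
d1red 807 [ 517. -208.   11.] [[ 489. -225.    2.]
 [ 570. -169.   25.]] 252 307 253 285
[[ 515.49853869 -198.08343219   43.18000944]]
[[ 529.1808501  -192.07866483   35.77974057]]
```

View pics/crop1.png

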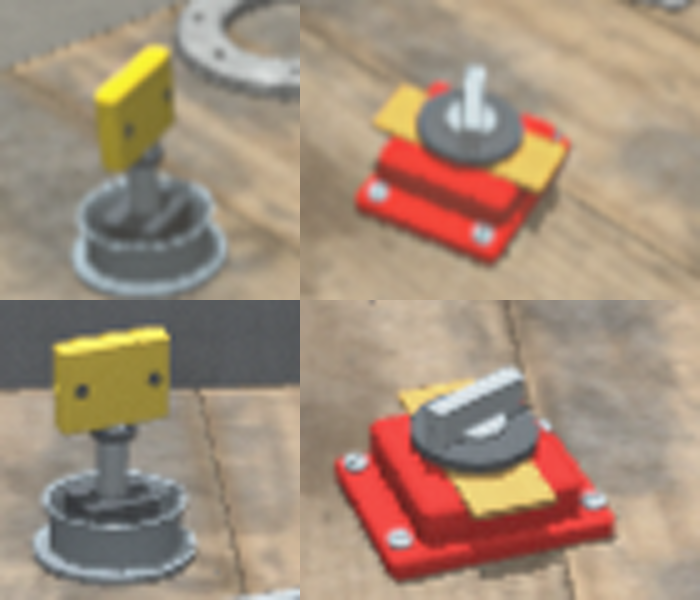

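The crops show the key handle at about (494,157), top z≈115, yawed ~20°, with the red screw's bar near (520,-195). I'll refine both with wrist views, and work out the tool geometry first.

Run:
```python
from h import *
from scipy.spatial.transform import Rotation as Ro
s=manip.read_state();R=Ro.from_euler('xyz',s['eef_rot']).as_matrix();print(R.round(3))
p=manip.camera_params('wrist');C=cv2.Rodrigues(p['rvec'])[0];o=-C.T@p['tvec'];print('cam in tool',R.T@(o-s['eef_pos']),'axis tool',(R.T@C.T).round(3))
for f in('s1','d1'):
    a=np.load(f'pics/{f}.npz');h=cv2.cvtColor(a['im'],cv2.COLOR_BGR2HSV);k=cv2.inRange(h,(20,150,80),(35,255,255))
    v,u=np.nonzero(k);q=world(f,u,v);g=(np.linalg.norm(q[:,:2]-[494,157],axis=1)<45)&(q[:,2]>65)&(q[:,2]<112);q=q[g]
    c=q[:,:2].mean(0);e=np.linalg.svd(q[:,:2]-c)[2][0];print(f,c,np.degrees(np.arctan(e[1]/e[0])),g.sum())
```

```text
[[-0.    -0.948  0.319]
 [-0.001  0.319  0.948]
 [-1.     0.    -0.001]]
cam in tool [-1.59139302e+02  7.70563054e+01  1.11436202e-03] axis tool [[ 0.    -0.267  0.964]
 [ 0.001 -0.964 -0.267]
 [ 1.     0.001  0.   ]]
s1 [489.59122561 155.26689001] 19.189848518505023 159
d1 [495.2501068  156.73494698] 21.759376724952794 307
```

>>> {"api": "jog_arm", "payload": {
  "moves": [
    [[19, -21.5, 2, 0, 0, -8.4], [19, -21.5, 2, 0, 0, -8.4], [19, -21.5, 2, 0, 0, -8.4], [19, -21.5, 2, 0, 0, -8.4], [19, -21.5, 2, 0, 0, -8.4]]
  ]
}}

```text
clock: 0.65
eef_pos: [270.8, 410.9, 232.4]
eef_rot: [-3.084, 1.567, -2.586]
wrist_force: [0.8, -0.2, 0.0]
finger_gap: 93.7
```

>>> {"api": "jog_arm", "payload": {
  "moves": [
    [[19, -21.5, 2, 0, 0, -8.4], [19, -21.5, 2, 0, 0, -8.4], [19, -21.5, 2, 0, 0, -8.4], [19, -21.5, 2, 0, 0, -8.4], [19, -21.5, 2, 0, 0, -8.4]]
  ]
}}

```text
clock: 1.15
eef_pos: [368.7, 298.1, 242.2]
eef_rot: [-2.938, 1.566, 3.094]
wrist_force: [-0.1, 0.2, 0.3]
finger_gap: 94.2
```

>>> {"api": "jog_arm", "payload": {
  "moves": [
    [[19, -21.5, 2, 0, 0, -8.4], [19, -21.5, 2, 0, 0, -8.4], [19, -21.5, 2, 0, 0, -8.4], [19, -21.5, 2, 0, 0, -8.4], [19, -21.5, 2, 0, 0, -8.4]]
  ]
}}

```text
clock: 1.65
eef_pos: [466.7, 185.2, 252.1]
eef_rot: [-2.786, 1.565, 2.496]
wrist_force: [0.6, 0.4, 0.3]
finger_gap: 94.0
```

Run:
```python
from h import *
from scipy.spatial.transform import Rotation as Ro
s=manip.read_state();R=Ro.from_euler('xyz',s['eef_rot']).as_matrix();print(R.round(3))
im=snap('wrist','w2')[0]
```

```text
[[-0.005  0.842  0.539]
 [ 0.004  0.539 -0.842]
 [-1.    -0.002 -0.006]]
```

View pics/w2.png

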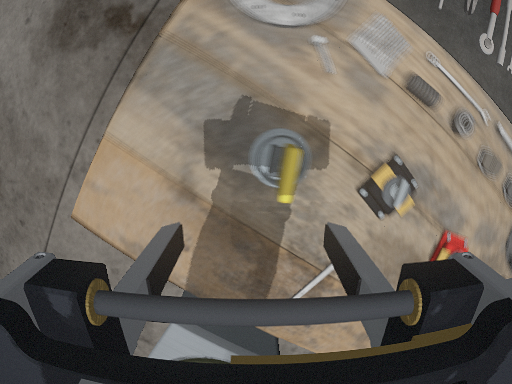

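The wrist view shows the handle top running from about (297,148) to (286,200), the cup centred at about (280,158), and the red block at the right edge. The second view comes from farther right.

>>> {"api": "jog_arm", "payload": {
  "moves": [
    [[0, -40, 0, 0, 0, -4], [0, -40, 0, 0, 0, -4], [0, -40, 0, 0, 0, 0], [0, 0, 0, 0, 0, 0]]
  ]
}}

```text
clock: 2.1
eef_pos: [468.7, 57.8, 251.0]
eef_rot: [-2.486, 1.564, 2.637]
wrist_force: [0.9, 0.2, -0.3]
finger_gap: 94.3
```

Run:
```python
from h import *
snap('wrist','w3')
```

>>> {"api": "jog_arm", "payload": {
  "moves": [
    [[0, -45, 0, 0, 0, 0], [0, -45, 0, 0, 0, 0], [0, -45, 0, 0, 0, 0], [0, -45, 0, 0, 0, 0], [0, 0, 0, 0, 0, 0]]
  ]
}}

```text
clock: 2.65
eef_pos: [468.9, -121.7, 250.6]
eef_rot: [-2.677, 1.563, 2.455]
wrist_force: [0.1, 0.1, 0.4]
finger_gap: 93.8
```

Run:
```python
from h import *
b=snap('wrist','w4')[0]; a=cv2.imread('pics/w3.png')
cv2.imwrite('pics/p34.png',cv2.resize(np.vstack([a[:290],b[:290]]),(530,600)))
print(manip.read_state()['eef_pos'])
```

```text
[ 469.02418208 -119.78973233  250.58714873]
```

View pics/p34.png

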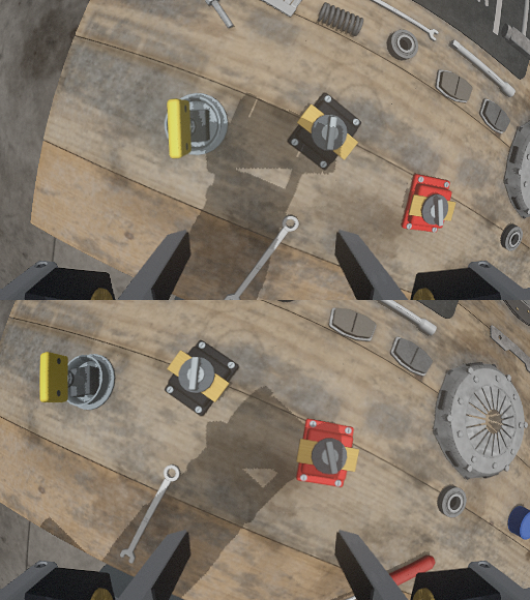

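Sharp views: the key is at w3 (172,123), the red screw at w3 (421,203) and w4 (318,150). Next are enlarged crops for triangulation.

Run:
```python
from h import *
L=[('w2',245,130),('w3',150,90),('w3',382,170),('w4',278,120)]
P=[]
for f,x,y in L:
    i=cv2.imread(f'pics/{f}.png')[y:y+60,x:x+80];P.append(cv2.resize(i,(400,300),interpolation=cv2.INTER_CUBIC))
cv2.imwrite('pics/crop2.png',np.vstack([np.hstack(P[:2]),np.hstack(P[2:])]))
```

```text
(no output)
```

View pics/crop2.png

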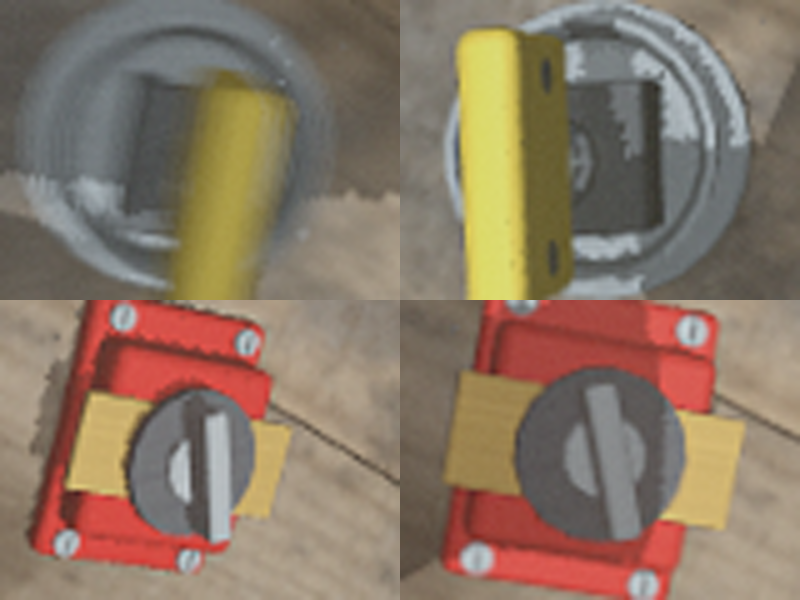

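Bar top centre is at w3 (425.2,205) and w4 (319.8,151.8). I'll triangulate that and get the handle top from the wrist depth and image together.

```bash
cat >> h.py <<'E'
def oray(f,u,v):
    a=np.load(f'pics/{f}.npz');o=-cv2.Rodrigues(a['rvec'])[0].T@a['tvec'].reshape(3)
    q=world(f,u,v,True,z=0.);return o,(q-o)/np.linalg.norm(q-o)
def tri(*L):
    A=np.zeros((3,3));b=np.zeros(3);S=[]
    for f,u,v in L:
        o,d=oray(f,np.float64(u),np.float64(v));M=np.eye(3)-np.outer(d,d);A+=M;b+=M@o;S.append((M,o))
    p=np.linalg.solve(A,b);return p.round(1),[round(float(np.linalg.norm(M@(p-o))),1) for M,o in S]
E
python3 - <<'E'
from h import *
c=lambda x0,y0,x,y:(x0+(x+.5)/5-.5,y0+(y+.5)/5-.5)
w3=lambda x,y:('w3',)+c(382,170,x,y)
w4=lambda x,y:('w4',)+c(278,120,x,y)
print('bar c',tri(w3(218,177),w4(211,161)))
e1=tri(w3(216,115),w4(198,87));e2=tri(w3(220,240),w4(225,237));print(e1,e2,np.degrees(np.arctan2(*(e1[0]-e2[0])[[1,0]])))
# ends on plane z=50 from w4
q=[world('w4',*map(np.float64,w4(*p)[1:]),True,z=50.) for p in((198,87),(225,237),(211,161))];print(q,np.degrees(np.arctan2(*(q[0]-q[1])[[1,0]])),np.linalg.norm(q[0]-q[1]))
q=[world('w3',*map(np.float64,w3(*p)[1:]),True,z=50.) for p in((216,115),(220,240))];print('w3',np.degrees(np.arctan2(*(q[0]-q[1])[[1,0]])),np.linalg.norm(q[0]-q[1]))
# depth
for f in('w3','w4'):
    a=np.load(f'pics/{f}.npz');d=a['d'];v,u=np.mgrid[0:290,0:512];p=world(f,u.ravel(),v.ravel(),True);u=u.ravel();v=v.ravel()
    ok=d[v,u]>0
    h=cv2.cvtColor(a['im'],cv2.COLOR_BGR2HSV)[v,u]
    y=(h[:,0]>18)&(h[:,0]<36)&(h[:,1]>130)
    g=ok&y&(np.linalg.norm(p[:,:2]-[494,157],axis=1)<45)&(p[:,2]>108)
    for n,g in(('top',g),('bar',ok&(np.linalg.norm(p[:,:2]-[520,-195],axis=1)<30)&(p[:,2]>46)),('rim',ok&(np.linalg.norm(p[:,:2]-[494,157],axis=1)<60)&(p[:,2]>27)&(p[:,2]<33))):
        if g.sum()<5: print(f,n,g.sum());continue
        r=cv2.minAreaRect(p[g][:,:2].astype(np.float32));print(f,n,g.sum(),np.median(p[g],0).round(1),r,'px',u[g].mean().round(1),v[g].mean().round(1))
E
```

```text
bar c (array([ 532.4, -182.6,   49.5]), [0.2, 0.2])
(array([ 547.5, -171.5,   49.5]), [0.3, 0.3]) (array([ 516.7, -194.4,   49.7]), [0.1, 0.1]) 36.6310422103127
[array([ 547.22929394, -171.42219308,   50.        ]), array([ 516.58582183, -194.30391862,   50.        ]), array([ 532.16306513, -182.47237652,   50.        ])] 36.74899117088419 38.24389815596465
w3 36.48996493425499 38.62767719898299
w3 top 514 [499.  164.3 113.9] ((492.8580017089844, 159.56582641601562), (72.6375961303711, 29.542539596557617), 43.93821334838867) px 168.9 123.9
w3 bar 105 [ 529.4 -184.9   49.3] ((529.024169921875, -185.5597381591797), (32.0774040222168, 8.122913360595703), 37.63490295410156) px 425.0 207.5
w3 rim 552 [503.7 155.2  29.8] ((500.2554931640625, 166.0508270263672), (70.56925201416016, 69.38609313964844), 72.23851776123047) px 192.8 119.7
w4 top 481 [498.5 162.4 113.9] ((498.2891845703125, 164.13294982910156), (59.395389556884766, 15.017068862915039), 25.79279327392578) px 43.7 73.9
w4 bar 1905 [ 529.3 -175.3  341.5] ((523.6773071289062, -176.87745666503906), (33.43773651123047, 32.26775360107422), 30.944976806640625) px 452.8 260.7
w4 rim 512 [503.1 158.6  31.2] ((501.5184326171875, 161.22872924804688), (72.95945739746094, 59.780845642089844), 23.246782302856445) px 81.3 77.6
```

View crop.

Run:
```python
from h import *
P=[]
for f,x,y in (('w3',150,88),('w4',25,40)):
    i=cv2.imread(f'pics/{f}.png')[y:y+75,x:x+100];P.append(cv2.resize(i,(800,600)[:2] if 0 else (400,300),interpolation=cv2.INTER_CUBIC))
cv2.imwrite('pics/crop3.png',cv2.resize(np.hstack(P),(800,300)))
```

```text
(no output)
```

View pics/crop3.png

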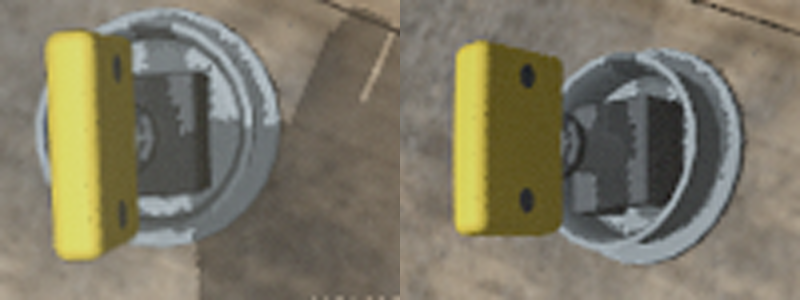

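Run:
```python
from h import *
w3=lambda x,y:('w3',150+(x+.5)/4-.5,88+(y+.5)/4-.5)
w4=lambda x,y:('w4',25+(x+.5)/4-.5,40+(y+.5)/4-.5)
print('c',tri(w3(76,145),w4(72,138)))
a=tri(w3(72,32),w4(72,42));b=tri(w3(80,258),w4(72,234));print(a,b,np.degrees(np.arctan2(*(a[0]-b[0])[[1,0]])),np.linalg.norm(a[0]-b[0]))
q=np.array([world('w4',*map(np.float64,w4(*p)[1:]),True,z=30.)[:2] for p in((297,150),(238,249),(230,53),(275,85),(283,205))]);print(q)
s=np.linalg.lstsq(np.c_[2*q,np.ones(5)],(q**2).sum(1),rcond=None)[0];print('rim',s[:2],np.sqrt(s[2]+s[:2]@s[:2]))
# cup centre from depth rim, radius 31..37
from scipy.optimize import least_squares
for f in('w3','w4'):
    v,u=[k.ravel() for k in np.mgrid[0:250,0:512]];p=world(f,u,v,True)
    g=(np.linalg.norm(p[:,:2]-[500,160],axis=1)<50)&(abs(p[:,2]-30)<1.5);p=p[g]
    r=least_squares(lambda c:np.hypot(*(p[:,:2]-c).T)-34.,[500,160],loss='soft_l1',f_scale=2);print(f,r.x,len(p))
```

```text
c (array([497.9, 165.1, 111.9]), [0.4, 0.4])
(array([525. , 176.4, 114.3]), [0.1, 0.1]) (array([470.9, 153.6, 111.7]), [0.4, 0.4]) 22.852590235895562 58.76572130077196
[[509.64113433 130.72465615]
 [469.54865329 141.03408909]
 [534.23307079 173.9137739 ]
 [528.49924204 149.539234  ]
 [489.94278191 128.50934559]]
rim [496.52346592 166.41421024] 37.63818689534982
w3 [499.25455612 167.92599584] 201
w4 [498.57343784 169.13880408] 170
```

The key is at (498,165), yaw ≈23°. The cup centre is ≈(497.5,167), and the bar is at (532.4,-182.6,49.5), yaw ≈36.6°. Heights and sizes agree with the text. Moving back over the key.

>>> {"api": "jog_arm", "payload": {
  "moves": [
    [[6, 48, 0, 0, 0, 0], [6, 48, 0, 0, 0, 0], [6, 48, -5, 0, 0, 0], [6, 48, -10, 0, 0, 0], [5, 48, -15, 0, 0, 0]]
  ]
}}

```text
clock: 3.2
eef_pos: [496.6, 124.9, 222.9]
eef_rot: [3.128, 1.564, 1.976]
wrist_force: [0.2, 0.4, -0.2]
finger_gap: 94.2
```

>>> {"api": "jog_arm", "payload": {
  "moves": [
    [[0, 45, -15, 0, 0, 0], [0, 0, 0, 0, 0, 0], [0, 0, 0, 0, 0, 0]]
  ]
}}

```text
clock: 3.5
eef_pos: [493.0, 180.7, 205.7]
eef_rot: [-2.85, 1.562, 2.294]
wrist_force: [0.0, -0.7, 1.2]
finger_gap: 93.8
```

```bash
cat > st.py <<'E'
from h import *
from scipy.spatial.transform import Rotation as Ro
def st(yaw):
    s=manip.read_state();R=Ro.from_euler('xyz',s['eef_rot']);y=np.radians(yaw);z=np.array([np.cos(y),np.sin(y),0]);x=np.array([0,0,-1.])
    T=Ro.from_matrix(np.c_[x,np.cross(z,x),z]);zz=R.as_matrix()[:,2]
    print('t',s['clock'],'pos',s['eef_pos'].round(1),'jawyaw',np.degrees(np.arctan2(zz[1],zz[0])).round(1),'turn to target',(T*R.inv()).as_rotvec(degrees=True).round(2),'gap',round(s['finger_gap'],1),'F',s['wrist_force'].round(1),'M',s['moment'].round(3),'q6',s['joints'][5].round(3))
    return s
E
python3 -c "
from st import *
st(-67)"
```

```text
t 3.5 pos [493.  180.7 205.7] jawyaw -65.3 turn to target [-0.4  -0.34 -1.68] gap 93.8 F [ 0.  -0.7  1.2] M [-0.065  0.072  0.016] q6 1.415
```

>>> {"api": "jog_arm", "payload": {
  "moves": [
    [[5, -15, -30, -0.4, -0.3, -1.7], [0, 0, -30, 0, 0, 0], [0, 0, -25, 0, 0, 0], [0, 0, 0, 0, 0, 0]]
  ]
}}

```text
clock: 3.9
eef_pos: [497.8, 165.7, 120.7]
eef_rot: [1.439, 1.567, 0.27]
wrist_force: [-1.2, 0.2, -0.0]
finger_gap: 93.8
```

```bash
python3 -c "
from st import *
st(-67)"
```

```text
t 3.9 pos [497.8 165.7 120.7] jawyaw -67.0 turn to target [-0.06  0.21 -0.01] gap 93.8 F [-1.2  0.2 -0. ] M [ 0.01   0.136 -0.029] q6 1.421
```

>>> {"api": "jog_arm", "payload": {
  "moves": [
    [[0, 0, -15, 0, 0, 0], [0, 0, -10, 0, 0.2, 0], [0, 0, 0, 0, 0, 0]]
  ]
}}

```text
clock: 4.2
eef_pos: [499.1, 165.4, 98.8]
eef_rot: [1.682, 1.567, 0.511]
wrist_force: [-0.2, -0.0, 0.1]
finger_gap: 93.9
```

>>> {"api": "jog_arm", "payload": {
  "moves": [
    [[0, 0, 0, 0, 0, 0], [0, 0, 0, 0, 0, 0], [0, 0, 0, 0, 0, 0], [0, 0, 0, 0, 0, 0], [0, 0, 0, 0, 0, 0]]
  ],
  "gripper": -1,
  "squeeze": 40
}}

```text
clock: 4.7
eef_pos: [500.6, 165.7, 102.6]
eef_rot: [1.544, 1.562, 0.373]
wrist_force: [-0.1, 0.3, 0.8]
finger_gap: 57.5
```

>>> {"api": "jog_arm", "payload": {
  "moves": [
    [[0, 0, 0, 0, 0, 0], [0, 0, 0, 0, 0, 0], [0, 0, 0, 0, 0, 0]]
  ]
}}

```text
clock: 5.0
eef_pos: [500.6, 165.7, 102.7]
eef_rot: [1.542, 1.562, 0.372]
wrist_force: [0.6, -0.7, -0.2]
finger_gap: 33.2
```

```bash
python3 -c "
from st import *
st(-67)"
```

```text
t 5.0 pos [500.6 165.7 102.7] jawyaw -67.1 turn to target [-0.19  0.49  0.06] gap 33.2 F [ 0.6 -0.7 -0.2] M [-0.059  0.13   0.036] q6 1.419
```

>>> {"api": "jog_arm", "payload": {
  "moves": [
    [[-2, 0, -6, -0.2, 0.5, 0], [0, 0, 0, 0, 0, 0], [0, 0, 0, 0, 0, 0], [0, 0, 0, 0, 0, 0], [0, 0, 0, 0, 0, 0]]
  ]
}}

```text
clock: 5.5
eef_pos: [498.5, 165.8, 96.2]
eef_rot: [-1.504, 1.57, -2.674]
wrist_force: [0.2, -0.0, 1.3]
finger_gap: 13.8
```

```bash
python3 -c "
from st import *
st(-67)"
```

```text
t 5.5 pos [498.5 165.8  96.2] jawyaw -67.1 turn to target [ 0.03 -0.06  0.05] gap 13.8 F [ 0.2 -0.   1.3] M [-0.057  0.186 -0.027] q6 1.422
```

Gripped at gap 13.8 with the tool vertical, so the TCP is 90 mm above the key origin. Lifting.

>>> {"api": "jog_arm", "payload": {
  "moves": [
    [[0, 0, 10, 0, 0, 0], [0, 0, 25, 0, 0, 0], [0, 0, 30, 0, 0, 0], [0, 0, 20, 0, 0, 0], [0, 0, 0, 0, 0, 0]]
  ],
  "squeeze": 50
}}

```text
clock: 6.0
eef_pos: [497.3, 165.5, 185.3]
eef_rot: [-1.669, 1.567, -2.839]
wrist_force: [0.2, 0.1, -1.6]
finger_gap: 13.7
```

```bash
python3 -c "
from st import *
st(-67)
a=snap('side','d2')[0];b=snap('scene','s2')[0];c=snap('wrist','w5')[0]
o=np.hstack([cv2.resize(a[60:160,200:300],(400,400),interpolation=cv2.INTER_CUBIC),cv2.resize(c[180:280,220:320],(400,400),interpolation=cv2.INTER_CUBIC)])
cv2.imwrite('pics/crop4.png',o)"
```

```text
t 6.0 pos [497.3 165.5 185.3] jawyaw -67.1 turn to target [ 0.06 -0.2   0.06] gap 13.7 F [ 0.2  0.1 -1.6] M [-0.031  0.088 -0.02 ] q6 1.422
```

View pics/crop4.png

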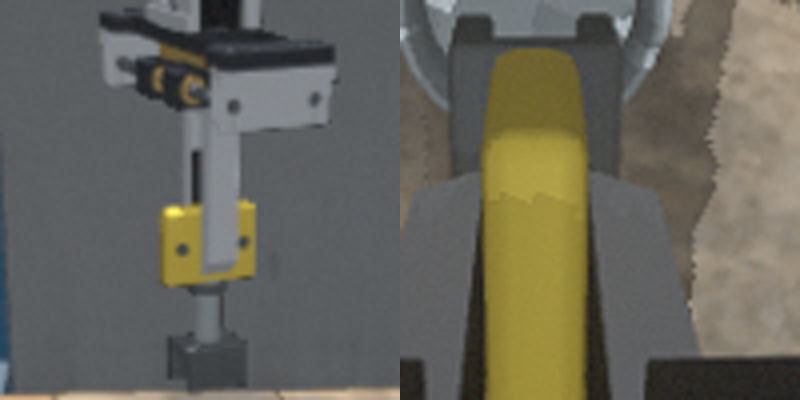

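The key hangs upright. I'll measure the in-hand offset along the handle from its end edges: top edge at w5 (253.7,212.5), bottom edge at (253.7,193).

```bash
python3 -c "
from st import *
tcp=np.array([497.3,165.5,185.3]);y=np.radians(-67.1);ty=np.array([-np.sin(y),np.cos(y),0]);tz=np.array([np.cos(y),np.sin(y),0])
for u,v,z in((253.7,212.5,205.1),(253.7,192.9,159.1)):
    p=world('w5',np.float64(u),np.float64(v),True,z=z);print('wrist',p.round(1),((p-tcp)@ty).round(1),((p-tcp)@tz).round(1))
# side view of handle: left and right edges of front face
for u,v in((163,245),(256,240)):
    z=170.;a=np.load('pics/d2.npz');R=cv2.Rodrigues(a['rvec'])[0];o=-R.T@a['tvec'];r=R.T@np.array([(200+u/4-a['cx'])/a['fx'],(60+v/4-a['cy'])/a['fy'],1])
    # intersect near handle face: plane (p-tcp).tz=7
    q=o+r*((7-(o-tcp)@tz)/(r@tz));print('side',q.round(1),((q-tcp)@ty).round(1))
# shank centre
for n,f,uv in(('shank','d2',(207,320)),('forkL','d2',(170,360)),('forkR','d2',(247,360))):
    q=world(f,np.array([200+uv[0]/4]),np.array([60+uv[1]/4]));print(n,q.round(1),((q-tcp)@ty).round(1),((q-tcp)@tz).round(1))
"
```

```text
wrist [525.7 176.9 205.1] 30.6 0.6
wrist [523.  175.7 159.1] 27.6 0.6
side [470.1 146.4 183.5] -32.5
side [525.9 170.  179.5] 28.1
shank [[496.1 157.8 134. ]] [-4.1] [6.6]
forkL [[473.7 167.9 105.4]] [-20.7] [-11.4]
forkR [[520.2 154.8 109.3]] [17.] [18.8]
```

>>> {"api": "jog_arm", "payload": {
  "moves": [
    [[5, -45, 0, 0, 0, 2], [5, -45, 0, 0, 0, 2], [5, -45, 0, 0, 0, 2], [5, -45, 0, 0, 0, 2], [5, -45, 0, 0, 0, 2]]
  ]
}}

```text
clock: 6.65
eef_pos: [517.7, -62.7, 174.5]
eef_rot: [-1.962, 1.552, -2.943]
wrist_force: [0.8, 0.7, -2.4]
finger_gap: 13.4
```

>>> {"api": "jog_arm", "payload": {
  "moves": [
    [[5, -45, 0, 0, 0, 2], [4, -35, 0, 0, 0, 1.7], [2, -20, 0, 0, 0, 0], [0, 0, 0, 0, 0, 0], [0, 0, 0, 0, 0, 0]]
  ]
}}

```text
clock: 7.15
eef_pos: [525.5, -171.2, 166.5]
eef_rot: [-2.178, 1.541, -3.097]
wrist_force: [0.7, 0.4, -2.0]
finger_gap: 14.0
```

```bash
python3 -c "
from st import *
st(-53.4)"
```

```text
t 7.15 pos [ 525.5 -171.2  166.5] jawyaw -52.7 turn to target [ 0.07 -1.7  -0.76] gap 14.0 F [ 0.7  0.4 -2. ] M [-0.021  0.093  0.017] q6 0.547
```

>>> {"api": "jog_arm", "payload": {
  "moves": [
    [[8, -10.5, -6, 0.1, -1.7, -0.7], [0, 0, 0, 0, 0, 0], [0, 0, 0, 0, 0, 0]]
  ]
}}

```text
clock: 7.45
eef_pos: [533.0, -178.7, 158.7]
eef_rot: [-2.87, 1.567, 2.484]
wrist_force: [0.0, -0.9, -1.5]
finger_gap: 14.0
```

```bash
python3 -c "
from st import *
st(-53.4)
a=snap('side','d3')[0];b=snap('scene','s3')[0]
o=np.hstack([cv2.resize(a[190:290,225:325],(400,400),interpolation=cv2.INTER_CUBIC),cv2.resize(b[175:275,270:370],(400,400),interpolation=cv2.INTER_CUBIC)])
cv2.imwrite('pics/crop5.png',o)"
```

```text
t 7.45 pos [ 533.  -178.7  158.7] jawyaw -53.2 turn to target [-0.13 -0.17 -0.19] gap 14.0 F [ 0.  -0.9 -1.5] M [-0.068  0.097  0.013] q6 0.539
```

View pics/crop5.png

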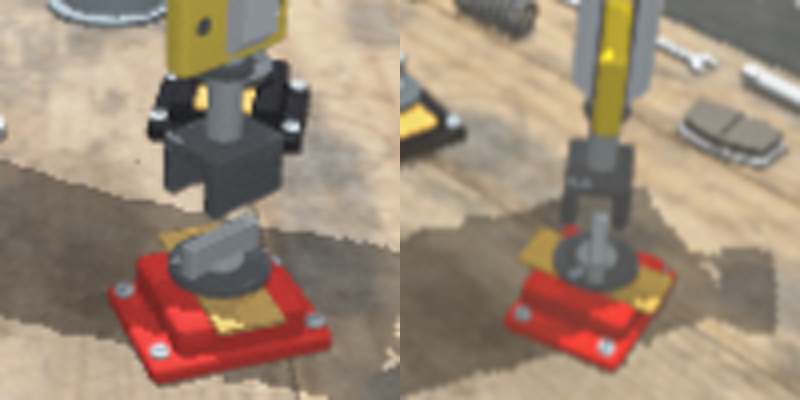

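The views show the slot aligned over the bar, with the same yaw. I correct y by 3 mm and descend gently.

>>> {"api": "jog_arm", "payload": {
  "moves": [
    [[0.4, -3, -8, -0.1, -0.2, -0.2], [0, 0, -8, 0, 0, 0], [0, 0, 0, 0, 0, 0]]
  ]
}}

```text
clock: 7.85
eef_pos: [533.4, -180.8, 141.9]
eef_rot: [0.948, 1.57, 0.018]
wrist_force: [0.1, 0.2, -1.9]
finger_gap: 13.6
```

```bash
python3 -c "
from st import *
st(-53.4)"
```

```text
t 7.85 pos [ 533.4 -180.8  141.9] jawyaw -53.3 turn to target [-0.    0.06 -0.07] gap 13.6 F [ 0.1  0.2 -1.9] M [-0.099  0.124  0.019] q6 0.539
```

>>> {"api": "jog_arm", "payload": {
  "moves": [
    [[0, -1, -7, 0, 0, 0], [0, 0, -5, 0, 0, 0], [0, 0, -3, 0, 0, 0], [0, 0, 0, 0, 0, 0]]
  ]
}}

```text
clock: 8.25
eef_pos: [533.6, -181.9, 125.7]
eef_rot: [0.837, 1.569, -0.094]
wrist_force: [-0.9, 0.4, 4.3]
finger_gap: 13.9
```

```bash
python3 -c "
from st import *
st(-53.4)"
```

```text
t 8.25 pos [ 533.6 -181.9  125.7] jawyaw -53.3 turn to target [ 0.01  0.08 -0.07] gap 13.9 F [-0.9  0.4  4.3] M [0.073 0.141 0.039] q6 0.537
```

Seated on the disc with light contact. Now I turn clockwise and watch the moment.

>>> {"api": "jog_arm", "payload": {
  "moves": [
    [[0, 0, 0.7, 0, 0, -6], [0, 0, 0, 0, 0, -6], [0, 0, 0, 0, 0, -6], [0, 0, 0, 0, 0, -6], [0, 0, 0, 0, 0, 0]]
  ]
}}

```text
clock: 8.75
eef_pos: [534.3, -182.9, 126.3]
eef_rot: [0.634, 1.566, -0.731]
wrist_force: [1.4, 0.3, -2.0]
finger_gap: 13.4
```

```bash
python3 -c "
from st import *
st(-77.4)"
```

```text
t 8.75 pos [ 534.3 -182.9  126.3] jawyaw -78.2 turn to target [0.17 0.2  0.81] gap 13.4 F [ 1.4  0.3 -2. ] M [0.019 0.148 0.034] q6 0.972
```

>>> {"api": "jog_arm", "payload": {
  "moves": [
    [[-0.6, 0.6, 0, 0.2, 0.2, -6], [0, 0, 0, 0, 0, -6], [0, 0, 0, 0, 0, -6], [0, 0, 0, 0, 0, -6], [0, 0, 0, 0, 0, 0]]
  ]
}}

```text
clock: 9.25
eef_pos: [534.4, -184.2, 126.3]
eef_rot: [0.623, 1.567, -1.159]
wrist_force: [0.4, -0.9, -1.7]
finger_gap: 13.7
```

```bash
python3 -c "
from st import *
st(-102.2)"
```

```text
t 9.25 pos [ 534.4 -184.2  126.3] jawyaw -102.1 turn to target [ 0.23  0.1  -0.08] gap 13.7 F [ 0.4 -0.9 -1.7] M [-0.047  0.087 -0.002] q6 1.388
```

>>> {"api": "jog_arm", "payload": {
  "moves": [
    [[-0.7, 1.3, 0, 0.2, 0.1, -4], [-0.2, 0.3, 0, 0, 0, -4], [0, 0.3, 0, 0, 0, -4], [0, 0.3, 0, 0, 0, -4]]
  ]
}}

```text
clock: 9.65
eef_pos: [534.0, -183.5, 126.5]
eef_rot: [0.809, 1.567, -1.238]
wrist_force: [-0.8, -3.9, -2.0]
finger_gap: 13.8
```

```bash
python3 -c "
from st import *
st(-118.1)
b=snap('side','d4')[0];c=snap('scene','s4')[0]
o=np.hstack([cv2.resize(b[190:290,225:325],(400,400),interpolation=cv2.INTER_CUBIC),cv2.resize(c[175:275,270:370],(400,400),interpolation=cv2.INTER_CUBIC)]);cv2.imwrite('pics/crop6.png',o)"
```

```text
t 9.65 pos [ 534.  -183.5  126.5] jawyaw -117.3 turn to target [ 0.22  0.08 -0.81] gap 13.8 F [-0.8 -3.9 -2. ] M [-0.995  0.026  0.066] q6 1.654
```

View pics/crop6.png

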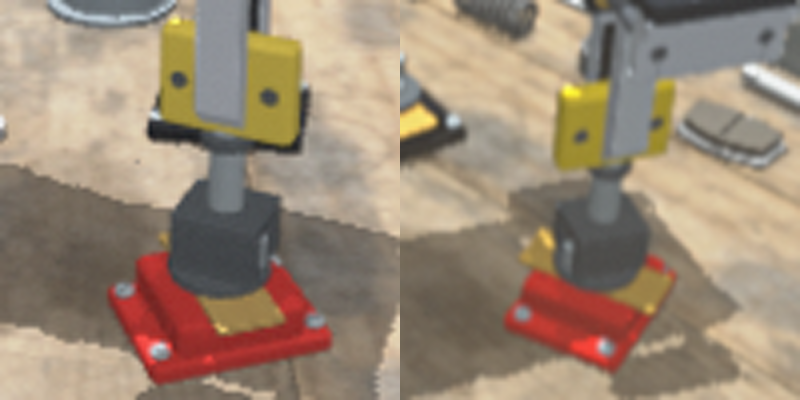

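The key is seated over the bar and driving. I keep turning in small steps until the stop shows in the moment.

>>> {"api": "jog_arm", "payload": {
  "moves": [
    [[0, 0, 0, 0, 0, -4], [0, 0, 0, 0, 0, -3]]
  ]
}}

```text
clock: 9.95
eef_pos: [533.9, -184.7, 126.5]
eef_rot: [0.693, 1.564, -1.467]
wrist_force: [-0.6, -4.1, -3.2]
finger_gap: 13.5
```

```bash
python3 -c "
from st import *
st(-122)"
```

```text
t 9.95 pos [ 533.9 -184.7  126.5] jawyaw -123.7 turn to target [0.39 0.05 1.72] gap 13.5 F [-0.6 -4.1 -3.2] M [-1.166  0.165  0.446] q6 1.767
```

>>> {"api": "jog_arm", "payload": {
  "moves": [
    [[0, 0, 0, 0, 0, -3], [0, 0, 0, 0, 0, -3]]
  ]
}}

```text
clock: 10.15
eef_pos: [533.8, -184.9, 126.5]
eef_rot: [0.647, 1.563, -1.608]
wrist_force: [0.1, -1.6, -1.8]
finger_gap: 14.4
```

```bash
python3 -c "
from st import *
st(-129)"
```

```text
t 10.15 pos [ 533.8 -184.9  126.5] jawyaw -129.2 turn to target [ 0.42 -0.01  0.17] gap 14.4 F [ 0.1 -1.6 -1.8] M [-0.233  0.042  1.154] q6 1.862
```

The moment about z climbed 0.07→0.45→1.15 N·m over the last steps, far above the 0.06 N·m running torque, so this is the stop. One more nudge, then back off into the slack and lift.

>>> {"api": "jog_arm", "payload": {
  "moves": [
    [[0, 0, 0, 0, 0, -2], [0, 0, 0, 0, 0, 0]]
  ]
}}

```text
clock: 10.35
eef_pos: [533.8, -184.8, 126.5]
eef_rot: [0.6, 1.563, -1.678]
wrist_force: [-0.1, -2.1, -2.4]
finger_gap: 14.3
```

```bash
python3 -c "
from st import *
st(-129)"
```

```text
t 10.35 pos [ 533.8 -184.8  126.5] jawyaw -130.5 turn to target [ 0.46 -0.04  1.5 ] gap 14.3 F [-0.1 -2.1 -2.4] M [-0.464  0.008  1.231] q6 1.887
```

>>> {"api": "jog_arm", "payload": {
  "moves": [
    [[0, 0, 0, 0, 0, 6], [0, 0, 0, 0, 0, 6], [0, 0, 0, 0, 0, 3], [0, 0, 0, 0, 0, 0]]
  ]
}}

```text
clock: 10.75
eef_pos: [533.7, -184.0, 126.3]
eef_rot: [0.552, 1.565, -1.435]
wrist_force: [-0.3, -0.3, -1.5]
finger_gap: 13.7
```

```bash
python3 -c "
from st import *
st(-115)"
```

```text
t 10.75 pos [ 533.7 -184.   126.3] jawyaw -113.9 turn to target [ 0.35  0.04 -1.15] gap 13.7 F [-0.3 -0.3 -1.5] M [ 0.003  0.184 -0.048] q6 1.595
```

>>> {"api": "jog_arm", "payload": {
  "moves": [
    [[0, 0, 8, 0.3, 0, 0], [0, 0, 10, 0, 0, 0], [0, 0, 15, 0, 0, 0], [0, 0, 20, 0, 0, 0], [0, 0, 0, 0, 0, 0]]
  ]
}}

```text
clock: 11.25
eef_pos: [533.7, -183.6, 183.8]
eef_rot: [2.413, 1.569, 0.426]
wrist_force: [-0.7, -0.3, -1.9]
finger_gap: 13.9
```

```bash
python3 -c "
from st import *
st(-115)
b=snap('side','d5')[0];c=snap('scene','s5')[0]
o=np.hstack([cv2.resize(b[160:290,225:325],(400,520),interpolation=cv2.INTER_CUBIC),cv2.resize(c[145:275,270:370],(400,520),interpolation=cv2.INTER_CUBIC)]);cv2.imwrite('pics/crop7.png',o)"
```

```text
t 11.25 pos [ 533.7 -183.6  183.8] jawyaw -113.8 turn to target [-0.04  0.09 -1.16] gap 13.9 F [-0.7 -0.3 -1.9] M [0.017 0.159 0.024] q6 1.59
```

View pics/crop7.png

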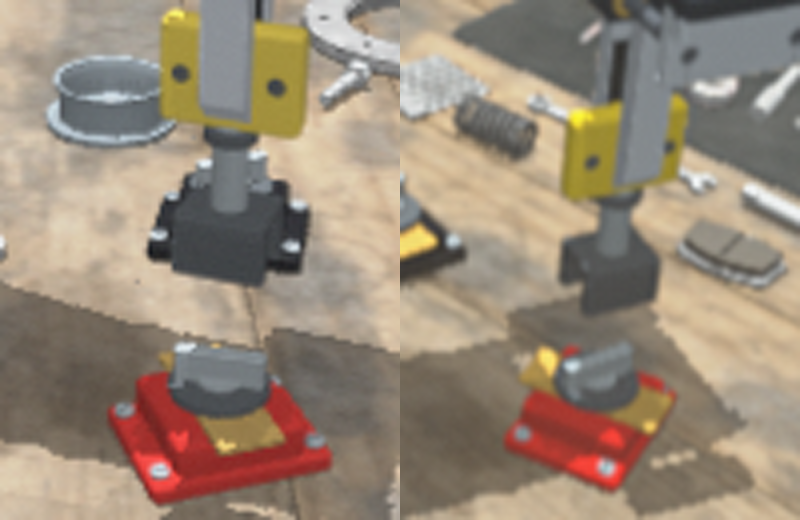

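The key is clear of the screw. The bar has rotated to about −20° in both views (scene (170,368)–(232,345), side (175,347)–(265,355)). I'll check that number, then carry the key back.

```bash
python3 -c "
from h import *
for f,P,x0,y0 in(('s5',((168,368),(232,348)),270,145),('d5',((178,352),(265,354)),225,160),('s1',((173,120),(178,68)),None,0),('d1',((133,115),(222,78)),1,0)):
    if f=='s1':c=lambda x,y:(285+x/5,215+y/5)
    elif f=='d1':c=lambda x,y:(245+x/5,230+y/5)
    else:c=lambda x,y:(x0+x/4,y0+y/4)
    q=[world(f,*map(np.float64,c(*p)),z=50.) for p in P];d=q[1]-q[0];print(f,q[0].round(),q[1].round(),np.degrees(np.arctan2(d[1],d[0])).round(1),np.linalg.norm(d).round(1))
"
```

```text
s5 [ 513. -181.   50.] [ 550. -193.   50.] -18.4 39.1
d5 [ 513. -188.   50.] [ 550. -191.   50.] -5.0 37.5
s1 [ 520. -195.   50.] [ 547. -175.   50.] 36.2 34.1
d1 [ 515. -204.   50.] [ 548. -182.   50.] 33.3 39.5
```

>>> {"api": "jog_arm", "payload": {
  "moves": [
    [[-4, 44, 2, 0, 0, 6], [-4, 44, 2, 0, 0, 6], [-4, 44, 2, 0, 0, 6], [-4, 44, 2, 0, 0, 6], [-4, 44, 2, 0, 0, 6]]
  ]
}}

```text
clock: 11.85
eef_pos: [509.1, 39.6, 185.4]
eef_rot: [-1.709, 1.56, 3.12]
wrist_force: [1.0, 0.7, -1.9]
finger_gap: 14.1
```

>>> {"api": "jog_arm", "payload": {
  "moves": [
    [[-4, 44, 0, 0, 0, 6], [-4, 30, 0, 0, 0, 6], [-2, 20, 0, 0, 0, 4], [0, 0, 0, 0, 0, 0], [0, 0, 0, 0, 0, 0]]
  ]
}}

```text
clock: 12.35
eef_pos: [495.1, 141.8, 180.9]
eef_rot: [-1.772, 1.554, -2.927]
wrist_force: [0.0, 0.1, -1.9]
finger_gap: 13.6
```

```bash
python3 -c "
from st import *
st(-67.1)"
```

```text
t 12.35 pos [495.1 141.8 180.9] jawyaw -66.2 turn to target [ 0.2  -0.95 -0.93] gap 13.6 F [ 0.   0.1 -1.9] M [-0.035  0.078  0.011] q6 1.363
```

The bar angle from the far views is rough (−18° and −5°), so before replacing the key I take a proper wrist look at it from w3's position.

>>> {"api": "jog_arm", "payload": {
  "moves": [
    [[-8, -40, 20, 0.2, -1, 0], [-8, -45, 20, 0, 0, 0], [-8, -45, 20, 0, 0, 0], [0, 0, 0, 0, 0, 0], [0, 0, 0, 0, 0, 0]]
  ]
}}

```text
clock: 12.85
eef_pos: [468.7, 4.2, 239.4]
eef_rot: [-1.568, 1.567, -2.734]
wrist_force: [0.4, 0.5, -1.0]
finger_gap: 13.8
```

```bash
python3 -c "
from st import *
st(-67.1);snap('wrist','w6')
a=np.load('pics/w6.npz');R=cv2.Rodrigues(a['rvec'])[0];c=R@np.array([532.4,-182.6,49.5])+a['tvec'];r=np.hypot(c[0],c[1]);th=np.arctan2(r,c[2]);u,v=a['cx']+a['fx']*th*c[0]/r,a['cy']+a['fy']*th*c[1]/r;print(u,v)
x,y=int(u)-40,int(v)-30;print(x,y);cv2.imwrite('pics/crop8.png',cv2.resize(a['im'][y:y+60,x:x+80],(800,600),interpolation=cv2.INTER_CUBIC))
vv,uu=[k.ravel() for k in np.mgrid[y:y+60,x:x+80] if 1];p=world('w6',uu,vv,True);g=(abs(p[:,2]-49.5)<2.5)&(np.hypot(p[:,0]-532,p[:,1]+183)<24);print(g.sum(),cv2.minAreaRect(p[g][:,:2].astype(np.float32)))
q=p[g][:,:2];e=np.linalg.svd(q-q.mean(0))[2][0];print(q.mean(0),np.degrees(np.arctan(e[1]/e[0])))
"
```

```text
t 12.85 pos [468.7   4.2 239.4] jawyaw -66.8 turn to target [ 0.08 -0.18 -0.29] gap 13.8 F [ 0.4  0.5 -1. ] M [-0.033  0.107 -0.019] q6 1.098
401.22104789095806 191.69050104856362
361 161
155 ((531.9512939453125, -183.5835418701172), (8.71252727508545, 38.96464920043945), 75.5259780883789)
[ 531.98526826 -183.26385259] -16.236368464751948
```

View pics/crop8.png

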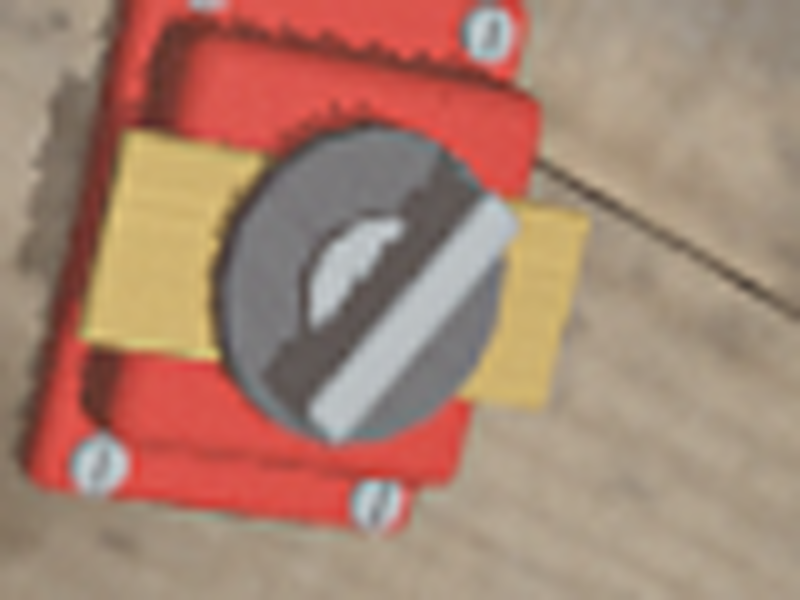

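The bar's top face spans (505,210)–(330,425) and the fit gives 39×8.7 mm at −15 to −16°. That is ≈52° (0.91 rad) of clockwise turn, which fits a start near 0.19 rad and the stop at 1.1, and it matches the torque rise. Now the key goes back to its cup.

>>> {"api": "jog_arm", "payload": {
  "moves": [
    [[7, 38, -12, 0.1, -0.2, 0], [7, 38, -12, 0, 0, 0], [7, 38, -12, 0, 0, 0], [6, 28, -10, 0, 0, 0], [0, 0, 0, 0, 0, 0]]
  ]
}}

```text
clock: 13.4
eef_pos: [495.3, 153.7, 188.1]
eef_rot: [-1.732, 1.567, -2.9]
wrist_force: [-0.4, -0.7, -1.6]
finger_gap: 14.0
```

```bash
python3 -c "
from st import *
st(-67.1)"
```

```text
t 13.4 pos [495.3 153.7 188.1] jawyaw -66.9 turn to target [ 0.05 -0.21 -0.15] gap 14.0 F [-0.4 -0.7 -1.6] M [-0.023  0.108 -0.036] q6 1.399
```

>>> {"api": "jog_arm", "payload": {
  "moves": [
    [[3.5, 12, -15, 0, -0.2, -0.2], [0, 0, -20, 0, 0, 0], [0, 0, -15, 0, 0, 0], [0, 0, 0, 0, 0, 0]]
  ]
}}

```text
clock: 13.8
eef_pos: [497.4, 168.3, 133.9]
eef_rot: [-1.494, 1.566, -2.662]
wrist_force: [0.0, 0.7, -3.4]
finger_gap: 13.7
```

```bash
python3 -c "
from st import *
st(-67.1)"
```

```text
t 13.8 pos [497.4 168.3 133.9] jawyaw -67.0 turn to target [ 0.12 -0.23 -0.14] gap 13.7 F [ 0.   0.7 -3.4] M [ 0.009  0.143 -0.004] q6 1.426
```

>>> {"api": "jog_arm", "payload": {
  "moves": [
    [[1.2, -1.8, -2, 0.1, -0.3, 0], [0, 0, -10, 0, 0, 0], [0, 0, -10, 0, 0, 0], [0, 0, 0, 0, 0, 0]]
  ]
}}

```text
clock: 14.2
eef_pos: [499.1, 166.1, 111.6]
eef_rot: [1.189, 1.568, 0.02]
wrist_force: [0.2, -0.1, -1.4]
finger_gap: 13.9
```

```bash
python3 -c "
from st import *
st(-67.1)"
```

```text
t 14.2 pos [499.1 166.1 111.6] jawyaw -67.0 turn to target [-0.    0.18 -0.11] gap 13.9 F [ 0.2 -0.1 -1.4] M [-0.052  0.192 -0.028] q6 1.422
```

The fork is inside the rim and there is no contact force. I descend to the floor, slowly at the end.

>>> {"api": "jog_arm", "payload": {
  "moves": [
    [[-0.4, 0.3, -6, 0, 0.2, 0], [0, 0, -5, 0, 0, 0], [0, 0, -2, 0, 0, 0], [0, 0, 0, 0, 0, 0]]
  ]
}}

```text
clock: 14.6
eef_pos: [498.9, 166.4, 97.8]
eef_rot: [3.085, 1.571, 1.916]
wrist_force: [0.8, -0.5, -1.4]
finger_gap: 13.8
```

```bash
python3 -c "
from st import *
st(-67.1)"
```

```text
t 14.6 pos [498.9 166.4  97.8] jawyaw -67.0 turn to target [-0.01 -0.   -0.1 ] gap 13.8 F [ 0.8 -0.5 -1.4] M [-0.036  0.189  0.013] q6 1.422
```

>>> {"api": "jog_arm", "payload": {
  "moves": [
    [[0, 0, -1, 0, 0, 0], [0, 0, -0.5, 0, 0, 0]]
  ]
}}

```text
clock: 14.8
eef_pos: [499.0, 166.5, 96.5]
eef_rot: [1.941, 1.57, 0.772]
wrist_force: [-0.3, 0.0, -1.7]
finger_gap: 13.8
```

>>> {"api": "jog_arm", "payload": {
  "moves": [
    [[0, 0, -0.7, 0, 0, 0], [0, 0, -0.5, 0, 0, 0]]
  ]
}}

```text
clock: 15.0
eef_pos: [499.3, 166.6, 96.3]
eef_rot: [1.607, 1.569, 0.438]
wrist_force: [-4.0, -0.5, 6.1]
finger_gap: 14.3
```

Floor contact: +8 N at z 96.3, the same height as the grasp. Release.

>>> {"api": "jog_arm", "payload": {
  "moves": [
    [[0, 0, 0, 0, 0, 0], [0, 0, 0, 0, 0, 0], [0, 0, 0, 0, 0, 0], [0, 0, 0, 0, 0, 0], [0, 0, 0, 0, 0, 0]]
  ],
  "gripper": 1
}}

```text
clock: 15.5
eef_pos: [499.9, 166.8, 97.0]
eef_rot: [1.499, 1.568, 0.33]
wrist_force: [-0.0, -0.2, 0.4]
finger_gap: 50.4
```

>>> {"api": "jog_arm", "payload": {
  "moves": [
    [[0, 0, 0, 0, 0, 0], [0, 0, 0, 0, 0, 0], [0, 0, 5, 0, 0, 0], [0, 0, 15, 0, 0, 0], [0, 0, 30, 0, 0, 0]]
  ]
}}

```text
clock: 16.0
eef_pos: [498.1, 166.2, 145.4]
eef_rot: [-1.789, 1.567, -2.959]
wrist_force: [0.5, 0.8, 0.1]
finger_gap: 90.1
```

>>> {"api": "jog_arm", "payload": {
  "moves": [
    [[0, 0, 40, 0, 0, 0], [0, 0, 40, 0, 0, 0], [0, 0, 0, 0, 0, 0], [0, 0, 0, 0, 0, 0]]
  ]
}}

```text
clock: 16.4
eef_pos: [498.4, 166.4, 233.0]
eef_rot: [1.536, 1.569, 0.367]
wrist_force: [0.2, 0.3, -0.1]
finger_gap: 94.1
```

```bash
python3 -c "
from st import *
st(-67.1)
w=snap('wrist','w7')[0];b=snap('side','d7')[0];c=snap('scene','s7')[0]
r=lambda i:cv2.resize(i,(400,300),interpolation=cv2.INTER_CUBIC)
o=np.vstack([np.hstack([r(b[125:215,220:340]),r(c[125:215,180:300])]),np.hstack([r(w),r(b[210:300,220:340])])]);cv2.imwrite('pics/crop9.png',o)"
```

```text
t 16.4 pos [498.4 166.4 233. ] jawyaw -67.0 turn to target [-0.04  0.11 -0.1 ] gap 94.1 F [ 0.2  0.3 -0.1] M [ 0.021  0.119 -0.015] q6 1.422
```

View pics/crop9.png

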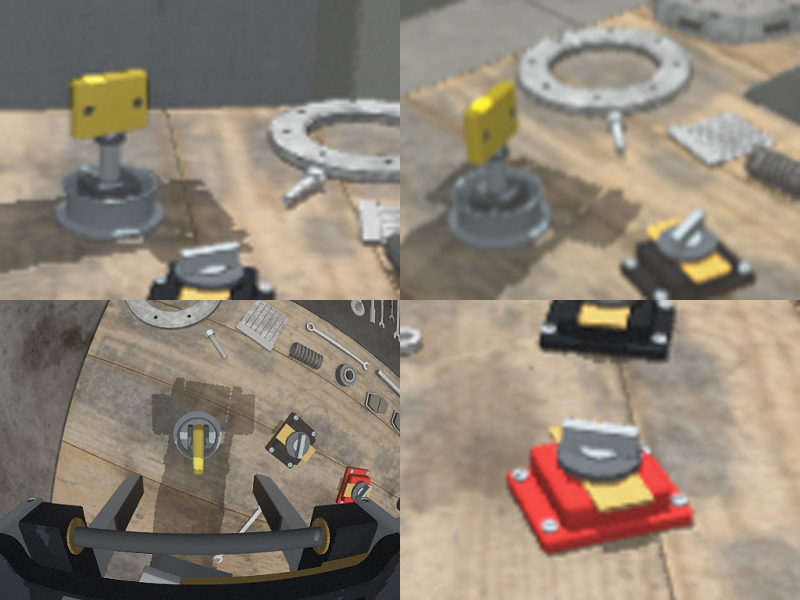

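The key stands upright in its cup (side crop (108,150), wrist crop (197,440)). The gripper is clear and open, the black screw looks untouched, and the red bar is in its turned position. Handing in.

```bash
python3 -c "
from cell import manip
print(manip.sign_off())"
```

```text
the job is handed in; nothing more can be done
None
```

The red screw is turned clockwise to its stop, and the key stands upright in its cup again, released. I handed the job in at about 16.5 s of the 43 s allowed.

- **Red screw at its stop:** the wrist moment about z rose to 1.2 N·m, against about 0.06 N·m when the screw turns freely. The close wrist view afterwards put the bar at about −16°, where it had been +36.6°. That is roughly 52° (0.91 rad) of turn, which reaches 1.1 only if the screw started near 0.19 rad. This is inside the stated 0 to 0.2 range, but near its end.
- **Disagreement:** two quick readings of the bar from the far cameras gave −18° and −5°. The −5° does not fit; I relied on the wrist view and the moment.
- **Key:** it touched the cup floor at the same height as when I gripped it. After letting go it looked upright in all three views, with the gripper open and well clear.
- **Black screw:** nothing touched it and it looks unchanged in the last pictures, though I did not measure its angle.

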